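# Put the hollow punches back in the punch block in order of size

## Task

The holes are cut; put the four hollow punches away in the wooden punch block, each standing upright, cutting edge down, at the bottom of the bore made for it, so that the row runs from the thinnest punch in the narrowest bore to the thickest in the widest. Lower each one in rather than dropping it, knock none over, and leave the black tin and the thread spool where they are.

Things in the scene. Friction and masses are not known exactly. Their poses are not given: they have to be found in the camera images.
- punch_1_mid (a point): The thinnest hollow punch: a round steel tool 84 mm tall, loose, standing upright on its cutting edge. Lower 38 mm: tube 15 mm across (about 13 at the edge) with a dark window in its side; from 42 mm up: round knurled handle 21 mm across with a flat bright head. Mass about 100 g. Point: on its axis, half-way up (42 mm above the cutting edge); z along the axis, towards the head.
- punch_2_mid (a point): The second thinnest hollow punch: a round steel tool 84 mm tall, loose, standing upright on its cutting edge. Lower 38 mm: tube 22 mm across (about 20 at the edge) with a dark window in its side; from 42 mm up: round knurled handle 28 mm across with a flat bright head. Mass about 170 g. Point: on its axis, half-way up (42 mm above the cutting edge); z along the axis, towards the head.
- punch_3_mid (a point): The second thickest hollow punch: a round steel tool 84 mm tall, loose, standing upright on its cutting edge. Lower 38 mm: tube 29 mm across (about 27 at the edge) with a dark window in its side; from 42 mm up: round knurled handle 35 mm across with a flat bright head. Mass about 260 g. Point: on its axis, half-way up (42 mm above the cutting edge); z along the axis, towards the head.
- punch_4_mid (a point): The thickest hollow punch: a round steel tool 84 mm tall, loose, standing upright on its cutting edge. Lower 38 mm: tube 36 mm across (about 34 at the edge) with a dark window in its side; from 42 mm up: round knurled handle 42 mm across with a flat bright head. Mass about 370 g. Point: on its axis, half-way up (42 mm above the cutting edge); z along the axis, towards the head.
- bush_1_mouth (a point): The narrowest bore of the wooden punch block, lined with a fixed brass bush: 19 mm wide, flared to 23 mm at the rim, 15 mm deep with a closed flat floor 18 mm above the table. Point: centre of the mouth, level with the rim, 33 mm above the table. z up; y runs along the row of bores towards the wider ones, x across the block. The block is 66 x 236 x 32 mm, fixed.
- bush_2_mouth (a point): The second narrowest bore of the wooden punch block, lined with a fixed brass bush: 26 mm wide, flared to 30 mm at the rim, 15 mm deep with a closed flat floor 18 mm above the table. Point: centre of the mouth, level with the rim, 33 mm above the table. z up; y runs along the row of bores towards the wider ones, x across the block.
- bush_3_mouth (a point): The second widest bore of the wooden punch block, lined with a fixed brass bush: 33 mm wide, flared to 37 mm at the rim, 15 mm deep with a closed flat floor 18 mm above the table. Point: centre of the mouth, level with the rim, 33 mm above the table. z up; y runs along the row of bores towards the wider ones, x across the block.
- bush_4_mouth (a point): The widest bore of the wooden punch block, lined with a fixed brass bush: 40 mm wide, flared to 44 mm at the rim, 15 mm deep with a closed flat floor 18 mm above the table. Point: centre of the mouth, level with the rim, 33 mm above the table. z up; y runs along the row of bores towards the wider ones, x across the block.
- tin_mid (a point): Bystander: round black tin of leather cream, 58 mm across, 22 mm tall, loose, lying flat between the robot and the block. Point: its centre. (Not listed: fixed bottles up to 250 mm tall stand among the things beyond x = 0.48 m where y is below -0.07 m; the table in front of them, x below 0.46 m, is clear of tall things.)
- thread_mid (a point): Bystander: spool of tan waxed thread, 34 mm across, 45 mm tall, loose, standing upright between the robot and the block. Point: its centre, half-way up.
Not all that is in view belongs to the job. What is shaped like the part that bears punch_3_mid but purple is not meant.

How it is judged:
At the end, for the whole second after the job is handed in: each punch stands at rest in its own bore: its mid-point within 8 mm sideways of the bore's centre and 23 to 31 mm above the rim (27 when its edge is on the floor), leaning less than 0.12 rad (horizontal distance between punch_1_mid and bush_1_mouth below 0.008 m and z of punch_1_mid in the frame of bush_1_mouth between 0.023 and 0.031 m and angle between each of punch_1_mid, punch_2_mid, punch_3_mid, punch_4_mid's own z axis and vertical below 0.12 rad and linear speed of each of punch_1, punch_2, punch_3, punch_4 below 0.02 m/s and horizontal distance between punch_2_mid and bush_2_mouth below 0.008 m and z of punch_2_mid in the frame of bush_2_mouth between 0.023 and 0.031 m and horizontal distance between punch_3_mid and bush_3_mouth below 0.008 m and z of punch_3_mid in the frame of bush_3_mouth between 0.023 and 0.031 m and horizontal distance between punch_4_mid and bush_4_mouth below 0.008 m and z of punch_4_mid in the frame of bush_4_mouth between 0.023 and 0.031 m); the robot touches nothing.
It fails at once if the black tin is shifted by more than 25 mm (distance of tin_mid from where it was at the start of the episode above 0.025 m).
It fails at once if the thread spool is shifted by more than 25 mm (distance of thread_mid from where it was at the start of the episode above 0.025 m).
It fails at once if a punch is dropped or knocked over (it moves at over 0.75 m/s with no finger touching it, as after a fall of 30 mm) ((linear speed of punch_1 above 0.75 m/s and contact force between the fingers and punch_1 below 0.02 N) or (linear speed of punch_2 above 0.75 m/s and contact force between the fingers and punch_2 below 0.02 N) or (linear speed of punch_3 above 0.75 m/s and contact force between the fingers and punch_3 below 0.02 N) or (linear speed of punch_4 above 0.75 m/s and contact force between the fingers and punch_4 below 0.02 N)).
It also fails if it takes over 109 s, if anything falls off the work surface, if the arm or the gripper's body presses on something with over 40 N, if the wrist force passes 120 N, or if a joint passes its speed limit or range.

## Robot

A 6-joint arm with a two-finger parallel gripper is mounted at the origin on a cart in front of the work surface, level with it; the furniture and walls round the work are solid. World frame = base frame: x ahead of the robot, y to its left, z up, the work surface at z = 0. Lengths are in m, angles in rad, forces in N, time in s.
With the tool pointing down it reaches from about 0.3 to 0.775 m from the base axis. Payload 14.6 kg.
Tool frame: the origin (TCP) lies on the centre line of the jaws, within the pads' length; the fingertips stand 8 mm ahead of it and the grasp point (between the pads) lies 11 mm behind it; z points along the fingers, y is the line along which they close (so a half turn about z gives the same grasp; the last joint's range is limited). The gripper opens to 85 mm and grips with 20 to 120 N. Pads are 22 mm wide; open, the fingers measure 114 mm over their backs; the gripper's body (76 mm by 85 mm) begins 54 mm behind the grasp point. The pads swing forward as they close: fully open they stand 13 mm farther back than shut.
Start: joints at [1.139, 0.3, 1.521, -0, 1.321, -0.067], TCP at [0.196, 0.514, 0.239] pointing down, gripper open.
Joint ranges: [-3.03, 3.03], [-0.79, 2.21], [0.23, 2.52], [-1.04, 4.18], [0, 3.07], [-2.55, 2.55]. Speed limits (rad/s): [2.22, 2.22, 2.57, 3.14, 3.14, 3.14].

## Interface

Orientations are given as a unit quaternion [x, y, z, w].
In Python, from station import get_obs, viewer, job_done gives the robot as it stands. The module is installed in compiled form; this text tells all that it offers.
- The arm moves only by the tool jog_arm, never from a script. Its arguments are lists of equal length, an entry for each row: "slide": the shift along the tool's x, y, z in m, a list of three; "twist": the turn about the tool's z in degrees. In form: {"slide": [[x, y, z], ...], "twist": [twist, ...]}. A call has 1 to 20 rows; each row is the pose to reach, as a shift and turn from the pose commanded when the call began, along the tool's axes at that moment; what a row does not reach only later rows make up. A row lasts 1/10 s, in which the tool goes at most 50 mm and 8.59 degrees, less where a joint would pass 70% of its speed; a pose out of reach is approached as far as the arm can. A call with a gripper value outside its range is refused whole. "gripper" is the closure, from -1 (fully open) to 1 (shut), so that 0 is half open, set as the call begins (left out, the last holds). The fingers move at their own pace and stop on an object; "squeeze" is the grip in N (left out, the last holds). Time passes only in rows, so rows that repeat a pose let the fingers close. It gives the time, the measured TCP pose, the force, the opening and the grip force at its end, in the units of the state.
- get_obs(): the state, without advancing time (a new reading comes with each control period).
- viewer.read_camera(name): name is "scene" or "top" or "wrist"; returns the picture (400x640x3 uint8, blue, green, red); there is no depth.
- viewer.camera_model(name): a dict with "intrinsics" (3x3 intrinsics, pixels), "R" (3x3) and "t" (3): a world point X has camera coordinates R X + t. Camera axes: x right, y down, z forward; pixel columns grow to the right and rows downward; lengths in m; the calibration is good to about 2 mm. A picture is of the moment at which its call begins: read the wrist's pose just before it. camera_model takes no time and is no camera call; for the wrist camera it gives the pose at the moment of the call.
- job_done(): hands the job in; it is judged then, once.
The state is a dict: "clock": time; "q": joint angles; "qvel": joint speeds; "joint_torque": joint torques, N m; "position": TCP position; "tcp_rot": TCP orientation; "wrist_force": force on the tool from outside, world axes, zero at the start; "wrist_torque": the same for the moment, N m; "opening": opening from 0.0 (shut) to 1.0 (fully open); "grip_force": force on a finger pad.
Only numpy, scipy, OpenCV 4.12 (cv2) and the standard library are available. Lean on these libraries where they do the work, as an engineer would, in place of code of your own. Each camera call takes 0.05 s, during which the arm holds its last target. There are 200 camera calls.

## Working session

There is one attempt and no reset: what is moved stays moved. The work goes in short steps, Python scripts to look and compute and a tool call to move; the robot and the scene stay as the last step left them, time stands still between calls to the robot, and variables do not carry over. Pictures are saved under pics/ and viewed, at most 15 in all, crops included, and the job is handed in when it is done.

Besides the shell and the picture viewer there is one more tool, called after ">>>" as name(argument=value, ...) on one line, values as JSON. jog_arm: Moves the arm, as the interface text tells. Its arguments: {"type":"object","properties":{"slide":{"type":"array"},"twist":{"type":"array"},"gripper":{"type":"number"},"squeeze":{"type":"number"}},"required":["slide","twist"]}

```bash
mkdir -p pics
python3 - <<'E'
from station import get_obs, viewer
import cv2,numpy as np
o=get_obs();print(o['clock'],o['position'],o['tcp_rot'],o['opening'])
for n in("scene","top"):
    cv2.imwrite(f"pics/{n}0.png",viewer.read_camera(n));m=viewer.camera_model(n);print(n,np.round(m['intrinsics'],1).tolist(),np.round(m['R'],3).tolist(),np.round(m['t'],3).tolist())
E
```

```text
0.0 [0.196115   0.51361272 0.2387131 ] [ 1.81385384e-01  9.83411921e-01 -5.59239867e-04 -1.55654612e-04] 0.9974950433732397
scene [[430.8, 0.0, 320.5], [0.0, 430.8, 197.5], [0.0, 0.0, 1.0]] [[0.89, -0.455, -0.014], [-0.355, -0.673, -0.648], [0.286, 0.582, -0.761]] [-0.444, 0.201, 1.132]
top [[520.4, 0.0, 319.5], [0.0, 520.4, 202.5], [0.0, 0.0, 1.0]] [[0.02, -1.0, -0.002], [-0.977, -0.019, -0.213], [0.213, 0.006, -0.977]] [-0.003, 0.494, 1.396]
```

View pics/scene0.png

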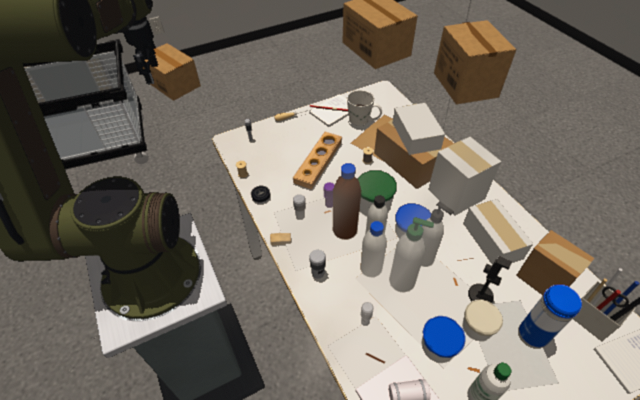

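View pics/top0.png

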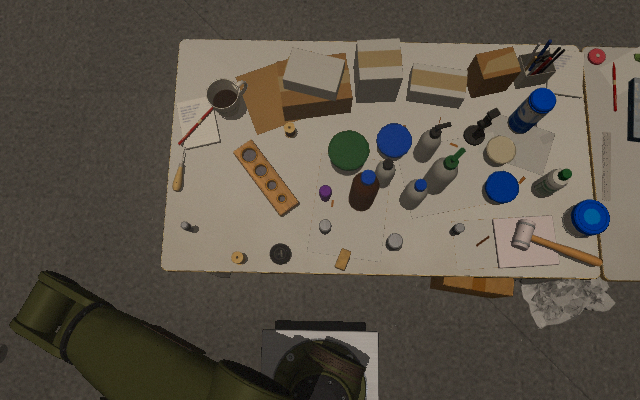

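The top view shows punches at about (186,226), (325,227), (395,242) and (458,229). The purple decoy is at (325,192), the bores run from (250,155) to (281,197), the tin is at (281,254) and the spool at (237,257).

```bash
cat > h.py <<'E'
import cv2,numpy as np
from station import get_obs,viewer
def ray(m,px,z):
    R=np.array(m['R']);t=np.array(m['t']);c=-R.T@t
    d=R.T@np.linalg.inv(m['intrinsics'])@np.array([px[0],px[1],1.]);return c+d*(z-c[2])/d[2]
E
python3 - <<'E'
from h import *
im=cv2.imread('pics/top0.png');m=viewer.camera_model('top')
for n,p,z in[('a',(186,226),.08),('b',(325,225),.08),('c',(395,240),.08),('d',(459,228),.08),('b4',(250,155),.033),('b3',(260,170),.033),('b2',(271,184),.033),('b1',(281,197),.033),('tin',(281,254),.02),('sp',(237,257),.045)]:print(n,ray(m,p,z).round(3))
cs=[cv2.resize(im[y-20:y+20,x-20:x+20],(200,200),interpolation=cv2.INTER_CUBIC) for x,y in[(186,226),(325,225),(395,240),(458,228)]]
a=np.hstack(cs);b=cv2.resize(im[130:220,200:360],(800,400)[0:2] if 0 else (710,400),interpolation=cv2.INTER_CUBIC);b=cv2.copyMakeBorder(b,0,0,0,90,0)
cv2.imwrite('pics/crop1.png',np.vstack([a,b[:400]]))
E
```

```text
a [0.416 0.367 0.08 ]
b [ 0.426 -0.009  0.08 ]
c [ 0.389 -0.198  0.08 ]
d [ 0.425 -0.372  0.08 ]
b4 [0.635 0.21  0.033]
b3 [0.591 0.179 0.033]
b2 [0.55  0.146 0.033]
b1 [0.512 0.116 0.033]
tin [0.352 0.112 0.02 ]
sp [0.339 0.23  0.045]
```

View pics/crop1.png

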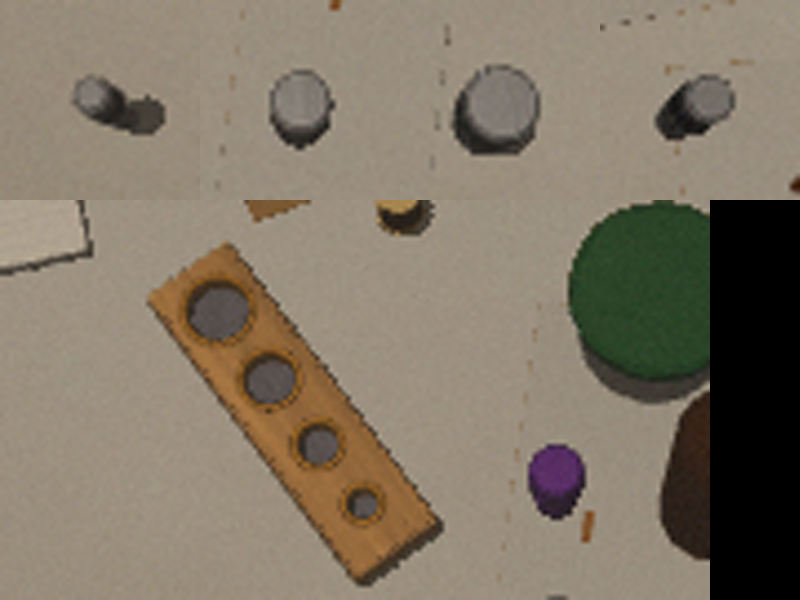

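Diameters rank a < d < b < c, so a is punch 1, d is punch 2, b is punch 3 and c is punch 4. Next I'll measure the heads and bores more finely.

Run:
```python
from h import *
im=cv2.imread('pics/top0.png');m=viewer.camera_model('top');g=cv2.GaussianBlur(im,(3,3),0)
hsv=cv2.cvtColor(g,cv2.COLOR_BGR2HSV)
# heads: grey (low sat) lit top; bores: grey in orange block
def comp(mask,p):
    n,l,s,c=cv2.connectedComponentsWithStats(mask.astype(np.uint8)); 
    k=l[p[1],p[0]]; cn=max(cv2.findContours((l==k).astype(np.uint8),0,1)[0],key=len)
    return cv2.minEnclosingCircle(cn),c[k],s[k][4],s[k][:4]
for n,p in[('p1',(185,225)),('p2',(460,228)),('p3',(325,224)),('p4',(396,239))]:
    v=hsv[...,2];s=hsv[...,1]
    w=hsv[p[1]-1:p[1]+2,p[0]-1:p[0]+2].reshape(-1,3).mean(0)
    mk=(s<30)&(abs(v.astype(float)-w[2])<28)
    C,c,a,b=comp(mk,p);print(n,w.round(),np.round(C[0],1),round(C[1],1),c.round(1),a,b,ray(m,c,.084).round(4))
P=[]
for n,p in[('b1',(281,198)),('b2',(272,185)),('b3',(260,170)),('b4',(249,155))]:
    C,c,a,b=comp(hsv[...,1]<70,p);P.append(ray(m,c,.018)[:2]);print(n,c.round(1),a,b,ray(m,c,.018).round(4),ray(m,c,.033).round(4))
    rim=(hsv[...,1]>195)
d=P[3]-P[0];print(np.degrees(np.arctan2(d[1],d[0])),[np.linalg.norm(P[i+1]-P[i]).round(4) for i in range(3)])
blk=((hsv[...,0]>8)&(hsv[...,0]<22)&(hsv[...,1]>100)&(hsv[...,2]>130)).astype(np.uint8)
blk[:, :225]=0;blk[:,305:]=0;blk[:135]=0;blk[220:]=0
cn=max(cv2.findContours(blk,0,1)[0],key=cv2.contourArea);r=cv2.minAreaRect(cn);bx=[ray(m,q,.032)[:2] for q in cv2.boxPoints(r)];print(np.round(bx,4),np.mean(bx,0))
```

```text
p1 [ 15.  31. 117.] [319.5 199.5] 376.7 [318.9 199.4] 255004 [  0   0 640 400] [0.4961 0.0085 0.084 ]
p2 [ 15.  28. 116.] [459.5 227. ] 4.0 [459.1 227.4] 39 [456 224   8   7] [ 0.4263 -0.3708  0.084 ]
p3 [ 15.  29. 132.] [324.3 224.9] 3.9 [324.3 225.3] 26 [321 221   8   8] [ 0.4248 -0.0073  0.084 ]
p4 [ 15.  28. 128.] [395. 240.] 6.4 [394.5 240.6] 87 [389 235  12  12] [ 0.3869 -0.1963  0.084 ]
b1 [281.4 198.4] 15 [280 197   4   4] [0.5117 0.1164 0.018 ] [0.5083 0.1152 0.033 ]
b2 [271.5 184.8] 40 [268 182   8   7] [0.5513 0.1463 0.018 ] [0.5475 0.1448 0.033 ]
b3 [260.4 170.2] 69 [256 166  10   9] [0.594  0.1801 0.018 ] [0.5898 0.1782 0.033 ]
b4 [248.8 155. ] 103 [243 150  12  11] [0.6395 0.216  0.018 ] [0.6348 0.2138 0.033 ]
37.93875983773283 [np.float64(0.0496), np.float64(0.0545), np.float64(0.058)]
[[0.6433 0.2616]
 [0.6845 0.2141]
 [0.5035 0.0701]
 [0.4644 0.1172]] [0.57392767 0.16572102]
```

>>> jog_arm(slide=[[-0.258, -0.059, 0], [-0.258, -0.059, 0], [-0.258, -0.059, 0], [-0.258, -0.059, 0], [-0.258, -0.059, 0], [-0.258, -0.059, 0], [-0.258, -0.059, 0], [-0.258, -0.059, 0], [-0.258, -0.059, 0], [-0.258, -0.059, 0], [-0.258, -0.059, 0], [-0.258, -0.059, 0], [-0.258, -0.059, 0], [-0.258, -0.059, 0], [-0.258, -0.059, 0], [-0.258, -0.059, 0], [-0.258, -0.059, 0], [-0.258, -0.059, 0]], twist=[120.9, 120.9, 120.9, 120.9, 120.9, 120.9, 120.9, 120.9, 120.9, 120.9, 120.9, 120.9, 120.9, 120.9, 120.9, 120.9, 120.9, 120.9])

```text
clock: 1.9
position: [0.4162, 0.3666, 0.2392]
tcp_rot: [0.945, 0.328, -0.0, 0.0]
wrist_force: [-0.8, 1.3, -0.0]
opening: 1.0
grip_force: 0.0
```

Run:
```python
from h import *
o=get_obs();m=viewer.camera_model('wrist');cv2.imwrite('pics/w1.png',viewer.read_camera('wrist'))
print(o['clock'],o['position'],o['tcp_rot'],o['q'].round(2) if hasattr(o['q'],'round') else o['q']);R=np.array(m['R']);print('cam',-R.T@m['t'],R.round(3).tolist(),m['intrinsics'])
for X in[(.416,.367,.084)]:
    p=m['intrinsics']@(R@X+m['t']);print(p[:2]/p[2])
```

```text
1.9 [0.41618459 0.36662513 0.23921956] [ 9.44597592e-01  3.28230691e-01 -5.16444477e-05  2.15424738e-05] [ 0.66  0.31  1.51 -0.    1.32  1.56]
cam [0.46962785 0.40827191 0.37306328] [[0.62, -0.785, 0.001], [-0.756, -0.597, 0.27], [-0.211, -0.168, -0.963]] [[357.31022099   0.         314.0386716 ]
 [  0.         357.31022099 200.90714169]
 [  0.           0.           1.        ]]
[312.78559181 185.38765312]
```

View pics/w1.png

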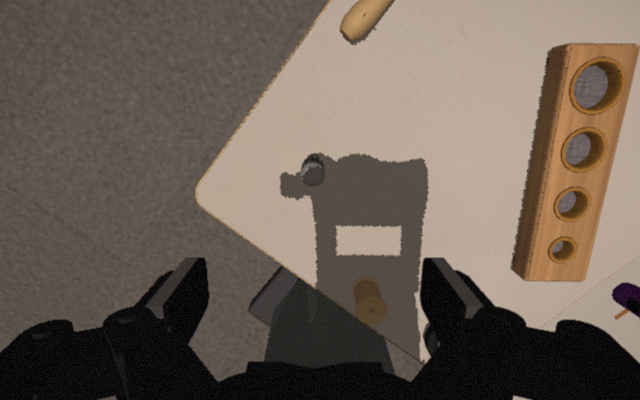

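The wrist view shows punch 1 at about (313,170) and the bores at (562,248), (571,203), (582,149) and (596,86). I'll zoom on both.

Run:
```python
from h import *
im=cv2.imread('pics/w1.png')
a=cv2.resize(im[140:200,280:340],(480,480),interpolation=cv2.INTER_CUBIC);a=cv2.convertScaleAbs(a,alpha=1.8)
b=cv2.resize(im[40:290,505:640],(259,480),interpolation=cv2.INTER_CUBIC)
cv2.imwrite('pics/c2.png',np.hstack([a,b]))
```

```text
(no output)
```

View pics/c2.png

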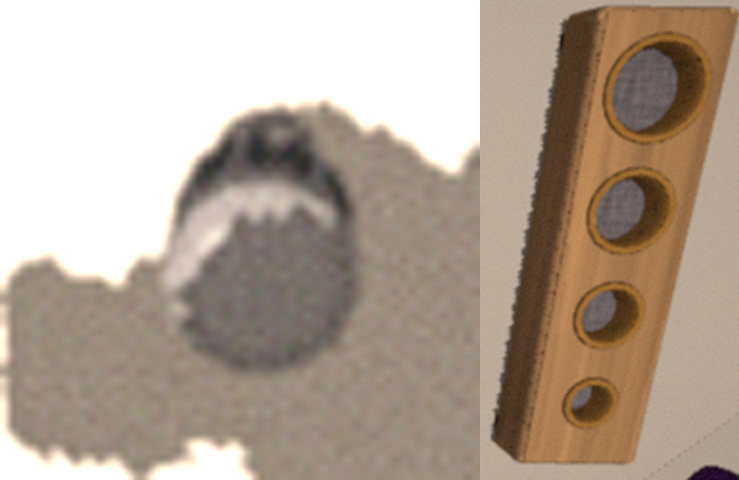

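Run:
```python
from h import *
m=viewer.camera_model('wrist')
print(ray(m,(312.3,174.1),.084)); t=viewer.camera_model('top');print(ray(t,(185,225),.084))
for p in[(562.5,248.9),(571.9,203.6),(583.7,148.9),(597.2,85.3)]:print(ray(m,p,.033).round(4))
```

```text
[0.42324782 0.37321447 0.084     ]
[0.41807622 0.36877522 0.084     ]
[0.5128 0.1168 0.033 ]
[0.551  0.1466 0.033 ]
[0.5939 0.1796 0.033 ]
[0.6394 0.2148 0.033 ]
```

>>> jog_arm(slide=[[0.008, 0, 0.05], [0.008, 0, 0.09], [0.008, 0, 0.1], [0.008, 0, 0.1], [0.008, 0, 0.1]], twist=[0, 0, 0, 0, 0])

```text
clock: 2.45
position: [0.4232, 0.3721, 0.1414]
tcp_rot: [0.945, 0.327, 0.001, -0.0]
wrist_force: [0.3, 0.4, 1.0]
opening: 0.999
grip_force: 0.0
```

Run:
```python
from h import *
o=get_obs();m=viewer.camera_model('wrist');im=viewer.read_camera('wrist');cv2.imwrite('pics/w2.png',im)
print(o['position'])
R=np.array(m['R']);p=m['intrinsics']@(R@(.4225,.3725,.084)+m['t']);print(p[:2]/p[2])
a=cv2.convertScaleAbs(cv2.resize(im[160:320,220:420],None,fx=3,fy=3,interpolation=cv2.INTER_CUBIC),alpha=1.6);cv2.imwrite('pics/c3.png',a)
```

```text
[0.4231649  0.37213294 0.14136281]
[311.78134683 225.71983101]
```

View pics/c3.png

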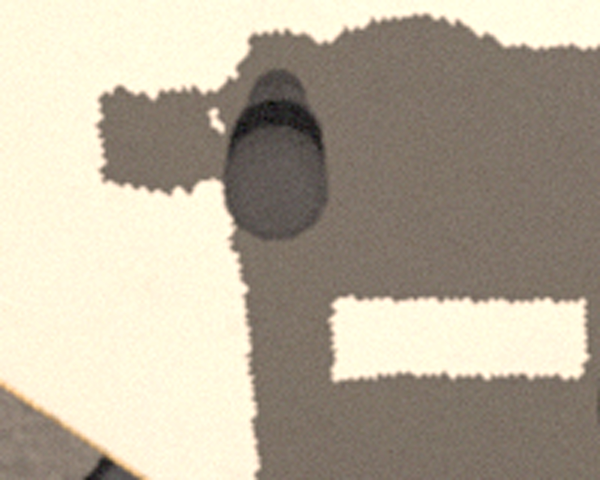

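>>> jog_arm(slide=[[0.002, -0.001, 0.02], [0.002, -0.001, 0.04], [0.002, -0.001, 0.06], [0.002, -0.001, 0.075], [0.002, -0.001, 0.081], [0.002, -0.001, 0.081], [0.002, -0.001, 0.081]], twist=[0, 0, 0, 0, 0, 0, 0])

```text
clock: 3.2
position: [0.4239, 0.374, 0.0593]
tcp_rot: [0.945, 0.327, 0.001, -0.0]
wrist_force: [0.3, -0.0, -0.1]
opening: 1.0
grip_force: 0.0
```

>>> jog_arm(slide=[[0, 0, 0], [0, 0, 0], [0, 0, 0], [0, 0, 0], [0, 0, 0], [0, 0, 0], [0, 0, 0], [0, 0, 0], [0, 0, 0], [0, 0, 0], [0, 0, 0], [0, 0, 0]], twist=[0, 0, 0, 0, 0, 0, 0, 0, 0, 0, 0, 0], gripper=1, squeeze=50)

```text
clock: 4.4
position: [0.4235, 0.3737, 0.0585]
tcp_rot: [0.945, 0.327, 0.0, -0.0]
wrist_force: [-0.9, 0.8, 5.0]
opening: 0.228
grip_force: 49.2
```

>>> jog_arm(slide=[[0, 0, -0.02], [0, 0, -0.06], [0, 0, -0.1], [-0.014, 0.04, -0.1], [-0.028, 0.08, -0.1], [-0.042, 0.12, -0.1], [-0.056, 0.16, -0.1], [-0.07, 0.2, -0.1], [-0.082, 0.235, -0.1], [-0.089, 0.252, -0.1], [-0.089, 0.257, -0.1], [-0.089, 0.257, -0.1], [-0.089, 0.257, -0.08], [-0.089, 0.257, -0.07], [-0.089, 0.257, -0.07], [-0.089, 0.257, -0.07]], twist=[0, 0, 0, 0, 0, 0, 0, 0, 0, 0, 0, 0, 0, 0, 0, 0])

```text
clock: 6.0
position: [0.5124, 0.1172, 0.1285]
tcp_rot: [0.945, 0.328, -0.0, -0.0]
wrist_force: [-0.2, -0.2, -1.1]
opening: 0.223
grip_force: 49.1
```

Run:
```python
from h import *
o=get_obs();m=viewer.camera_model('wrist');im=viewer.read_camera('wrist');cv2.imwrite('pics/w3.png',im)
print(o['position'],o['opening'])
R=np.array(m['R'])
for X in[(.512,.1167,.033),np.array(o['position'])+[0,0,.0255]]:
    p=m['intrinsics']@(R@X+m['t']);print(p[:2]/p[2])
```

```text
[0.51235184 0.11715227 0.12851279] 0.22317545521973367
[313.36982606 206.68788748]
[312.53034197 305.85590668]
```

View pics/w3.png

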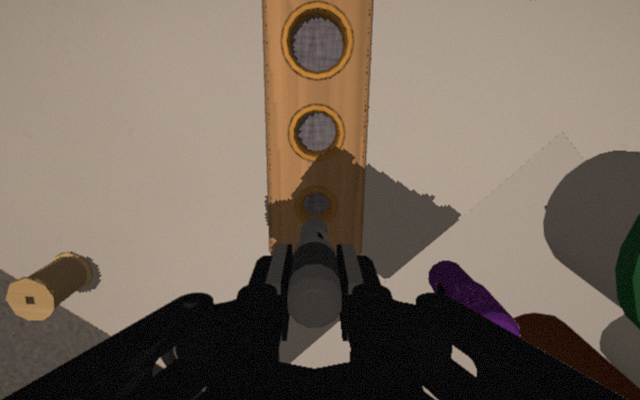

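The wrist view shows punch 1 held upright with its head at about (315,300). Rims 1, 2 and 3 are at (316,205), (316.5,132.5) and (317.5,40).

Run:
```python
from h import *
m=viewer.camera_model('wrist')
T=np.array(get_obs()['position']);ex=np.array([.786,.618,0]);ey=np.array([.618,-.786,0])
for p,z in[((316,205),.033),((316.5,132.5),.033),((317.5,40.5),.033),((315,299.5),T[2]+.0255)]:
    X=ray(m,p,z);print(X.round(4),((X-T)@ex).round(4),((X-T)@ey).round(4))
im=cv2.imread('pics/w3.png')
cv2.imwrite('pics/c4.png',cv2.convertScaleAbs(cv2.resize(im[170:350,250:390],None,fx=3.3,fy=3.3,interpolation=2),alpha=2.2))
```

```text
[0.5142 0.1159 0.033 ] 0.0006 0.0019
[0.552  0.1453 0.033 ] 0.0484 0.0022
[0.5945 0.1782 0.033 ] 0.1022 0.0026
[0.515  0.1179 0.1543] 0.0024 0.0008
```

View pics/c4.png

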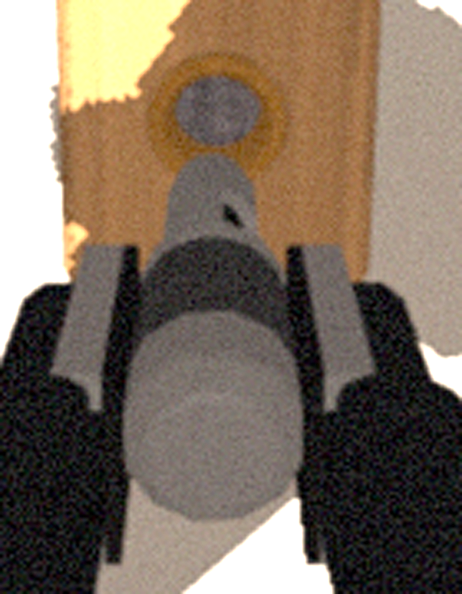

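>>> jog_arm(slide=[[-0.002, 0.001, 0.0], [-0.002, 0.001, 0.01], [-0.002, 0.001, 0.02], [-0.002, 0.001, 0.028], [-0.002, 0.001, 0.034], [-0.002, 0.001, 0.04], [-0.002, 0.001, 0.045], [-0.002, 0.001, 0.049], [-0.002, 0.001, 0.051], [-0.002, 0.001, 0.0515], [-0.002, 0.001, 0.0515]], twist=[0, 0, 0, 0, 0, 0, 0, 0, 0, 0, 0])

```text
clock: 7.15
position: [0.5115, 0.1146, 0.0768]
tcp_rot: [0.945, 0.327, 0.0, 0.0]
wrist_force: [1.3, 1.0, -2.6]
opening: 0.225
grip_force: 49.1
```

>>> jog_arm(slide=[[0, 0, 0], [0, 0, 0], [0, 0, 0], [0, 0, 0], [0, 0, 0], [0, 0, 0], [0, 0, -0.01], [0, 0, -0.04], [0, 0, -0.08], [0, 0, -0.11], [-0.045, 0.015, -0.11], [-0.09, 0.03, -0.1], [-0.13, 0.043, -0.08], [-0.14, 0.046, -0.063], [-0.14, 0.046, -0.063], [-0.14, 0.046, -0.063]], twist=[0, 0, 0, 0, 0, 0, 0, 0, 0, 0, 0, 0, 0, 0, 0, 0], gripper=-1)

```text
clock: 8.75
position: [0.4305, -0.0079, 0.1408]
tcp_rot: [0.945, 0.327, 0.0, 0.0]
wrist_force: [-0.6, 0.5, 0.4]
opening: 1.0
grip_force: 0.0
```

```bash
cat >> h.py <<'E'
ex=np.array([.786,.618,0]);ey=np.array([.618,-.786,0])
def look(n,box=None,pts=(),f=3,al=1.5):
    o=get_obs();m=viewer.camera_model('wrist');im=viewer.read_camera('wrist');cv2.imwrite(f'pics/{n}.png',im)
    print(o['clock'],o['position'].round(4) if hasattr(o['position'],'round') else o['position'],o['opening']);R=np.array(m['R'])
    for X in pts:
        p=m['intrinsics']@(R@np.array(X)+m['t']);print(p[:2]/p[2])
    x0,y0,x1,y1=box
    cv2.imwrite(f'pics/{n}c.png',cv2.convertScaleAbs(cv2.resize(im[y0:y1,x0:x1],None,fx=f,fy=f,interpolation=2),alpha=al))
def off(px,z):
    m=viewer.camera_model('wrist');T=np.array(get_obs()['position']);X=ray(m,px,z);print(X.round(4),'tool',((X-T)@ex).round(4),((X-T)@ey).round(4))
E
python3 - <<'E'
from h import *
look('w5',(190,100,440,300),[(.43,-.008,.084)])
E
```

```text
8.75 [ 0.4305 -0.0079  0.1408] 1.0000797117663596
[312.47356435 226.15700979]
```

View pics/w5c.png

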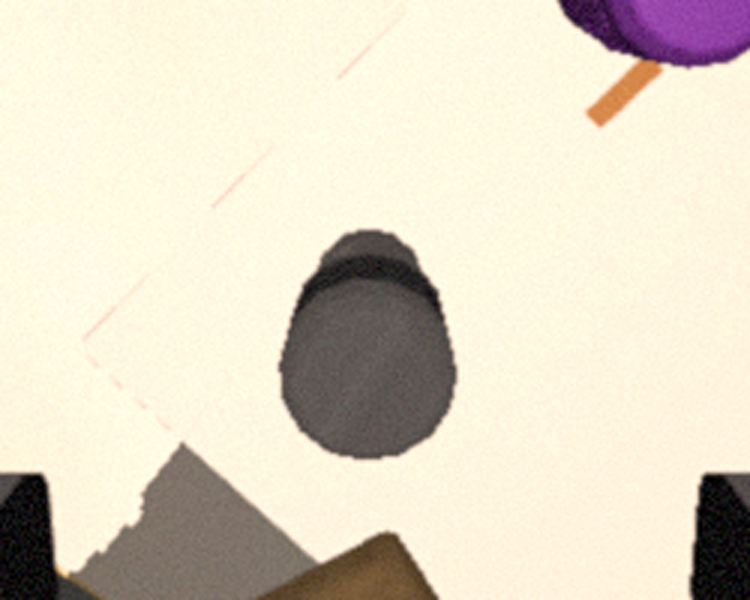

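>>> jog_arm(slide=[[0.002, 0, 0.02], [0.002, 0, 0.04], [0.002, 0, 0.06], [0.002, 0, 0.075], [0.002, 0, 0.082], [0.002, 0, 0.082], [0.002, 0, 0.082]], twist=[0, 0, 0, 0, 0, 0, 0])

```text
clock: 9.5
position: [0.4321, -0.0066, 0.0586]
tcp_rot: [0.945, 0.327, 0.0, 0.0]
wrist_force: [0.2, 0.3, 0.1]
opening: 1.003
grip_force: 0.0
```

>>> jog_arm(slide=[[0, 0, 0], [0, 0, 0], [0, 0, 0], [0, 0, 0], [0, 0, 0], [0, 0, 0], [0, 0, 0], [0, 0, 0], [0, 0, 0], [0, 0, 0]], twist=[0, 0, 0, 0, 0, 0, 0, 0, 0, 0], gripper=1, squeeze=60)

```text
clock: 10.5
position: [0.4316, -0.0068, 0.0582]
tcp_rot: [0.945, 0.327, 0.0, -0.0]
wrist_force: [-1.9, 2.2, 6.6]
opening: 0.387
grip_force: 59.0
```

>>> jog_arm(slide=[[0, 0, -0.02], [0, 0, -0.06], [0, 0, -0.1], [0, 0, -0.13], [0.04, -0.008, -0.13], [0.08, -0.016, -0.13], [0.12, -0.024, -0.13], [0.16, -0.031, -0.13], [0.2, -0.038, -0.13], [0.23, -0.044, -0.13], [0.241, -0.0455, -0.13], [0.241, -0.0455, -0.13], [0.241, -0.0455, -0.1], [0.241, -0.0455, -0.075], [0.241, -0.0455, -0.07], [0.241, -0.0455, -0.07], [0.241, -0.0455, -0.07]], twist=[0, 0, 0, 0, 0, 0, 0, 0, 0, 0, 0, 0, 0, 0, 0, 0, 0])

```text
clock: 12.2
position: [0.5932, 0.1777, 0.1293]
tcp_rot: [0.945, 0.327, 0.001, 0.0]
wrist_force: [0.3, -0.4, -2.8]
opening: 0.39
grip_force: 60.5
```

Run:
```python
from h import *
look('w6',(220,150,410,350),[(.5945,.1782,.033)])
```

```text
12.2 [0.5932 0.1777 0.1293] 0.3900814533340866
[313.69786911 203.86112333]
```

View pics/w6c.png

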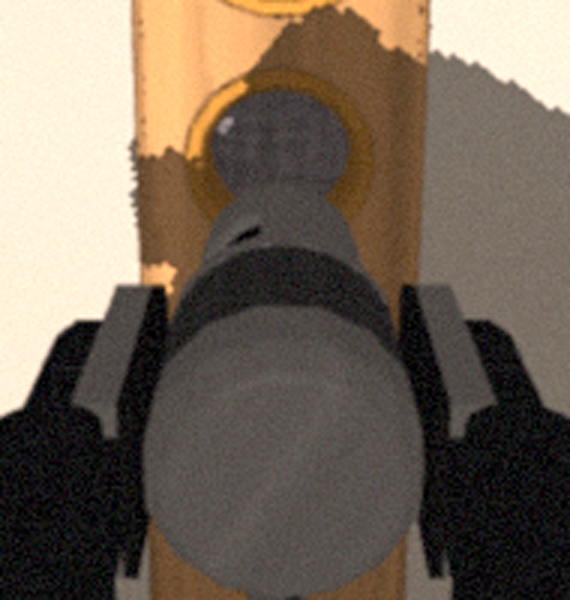

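Run:
```python
from h import *
m=viewer.camera_model('wrist');R=np.array(m['R']);T=np.array(get_obs()['position']);a=np.linspace(0,6.283,73)
def ext(c,r):
    X=c+r*(np.cos(a)[:,None]*ex+np.sin(a)[:,None]*ey);p=(m['intrinsics']@(R@X.T+np.array(m['t'])[:,None]));p=p[:2]/p[2];return p.min(1).round(1),p.max(1).round(1)
for r in(.0105,.0175):
  for h in(.0258,-.0162): print(r,h,ext(T+[0,0,h],r))
print('rim',ext(np.array([.5945,.1782,.033]),.0185))
```

```text
0.0105 0.0258 (array([282. , 278.4]), array([343.3, 332.7]))
0.0105 -0.0162 (array([289.8, 233.7]), array([335.9, 276.2]))
0.0175 0.0258 (array([261.5, 259.1]), array([363.8, 349.7]))
0.0175 -0.0162 (array([274.4, 218.8]), array([351.3, 289.8]))
rim (array([286.1, 177. ]), array([341.3, 230. ]))
```

>>> jog_arm(slide=[[0.002, -0.0005, 0.01], [0.002, -0.0005, 0.02], [0.002, -0.0005, 0.03], [0.002, -0.0005, 0.036], [0.002, -0.0005, 0.04], [0.002, -0.0005, 0.043], [0.002, -0.0005, 0.043]], twist=[0, 0, 0, 0, 0, 0, 0])

```text
clock: 12.95
position: [0.5941, 0.1795, 0.0843]
tcp_rot: [0.945, 0.327, 0.0, 0.0]
wrist_force: [3.4, 1.5, -3.7]
opening: 0.385
grip_force: 60.6
```

>>> jog_arm(slide=[[0.0007, 0, 0.003], [0.0007, 0, 0.006], [0.0007, 0, 0.008], [0.0007, 0, 0.0083], [0.0007, 0, 0.0083]], twist=[0, 0, 0, 0, 0])

```text
clock: 13.45
position: [0.5945, 0.1799, 0.0764]
tcp_rot: [0.945, 0.327, -0.0, 0.0]
wrist_force: [1.3, 0.7, -2.6]
opening: 0.385
grip_force: 60.9
```

>>> jog_arm(slide=[[0, 0, 0], [0, 0, 0], [0, 0, 0], [0, 0, 0], [0, 0, 0], [0, 0, 0], [0, 0, -0.01], [0, 0, -0.05], [0, 0, -0.09], [0, 0, -0.11], [-0.045, 0.006, -0.11], [-0.09, 0.012, -0.11], [-0.135, 0.018, -0.11], [-0.18, 0.024, -0.11], [-0.225, 0.03, -0.11], [-0.248, 0.034, -0.11]], twist=[0, 0, 0, 0, 0, 0, 0, 0, 0, 0, 0, 0, 0, 0, 0, 0], gripper=-1)

```text
clock: 15.05
position: [0.4187, -0.0016, 0.1872]
tcp_rot: [0.945, 0.327, 0.0, 0.0]
wrist_force: [0.9, -0.6, 1.3]
opening: 0.997
grip_force: 0.0
```

>>> jog_arm(slide=[[-0.03, 0.03, 0], [-0.06, 0.06, 0], [-0.09, 0.09, 0.01], [-0.12, 0.117, 0.03], [-0.142, 0.137, 0.04], [-0.142, 0.137, 0.046], [-0.142, 0.137, 0.046], [-0.142, 0.137, 0.046]], twist=[0, 0, 0, 0, 0, 0, 0, 0])

```text
clock: 15.85
position: [0.3941, -0.195, 0.1411]
tcp_rot: [0.945, 0.328, 0.0, 0.0]
wrist_force: [0.5, 0.0, 0.4]
opening: 0.998
grip_force: 0.0
```

Run:
```python
from h import *
T=np.array(get_obs()['position'])
look('w7',(190,100,440,300),[(T[0],T[1],.084)])
```

```text
15.85 [ 0.3941 -0.195   0.1411] 0.9976895063309762
[312.9805599 225.1637152]
```

View pics/w7c.png

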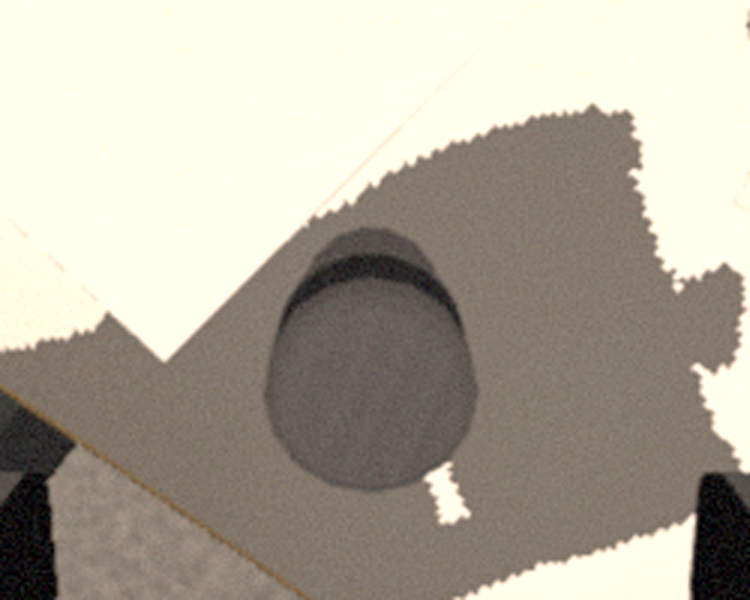

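>>> jog_arm(slide=[[-0.002, 0, 0.02], [-0.002, 0, 0.04], [-0.002, 0, 0.06], [-0.002, 0, 0.075], [-0.002, 0, 0.082], [-0.002, 0, 0.082], [-0.002, 0, 0.082]], twist=[0, 0, 0, 0, 0, 0, 0])

```text
clock: 16.6
position: [0.3927, -0.1968, 0.0593]
tcp_rot: [0.945, 0.327, 0.0, 0.0]
wrist_force: [0.0, 0.1, 0.7]
opening: 1.004
grip_force: 0.0
```

>>> jog_arm(slide=[[0, 0, 0], [0, 0, 0], [0, 0, 0], [0, 0, 0], [0, 0, 0], [0, 0, 0], [0, 0, 0], [0, 0, 0], [0, 0, 0]], twist=[0, 0, 0, 0, 0, 0, 0, 0, 0], gripper=1, squeeze=70)

```text
clock: 17.5
position: [0.3923, -0.1969, 0.0591]
tcp_rot: [0.945, 0.327, 0.0, 0.0]
wrist_force: [-3.4, 3.3, 9.5]
opening: 0.466
grip_force: 69.4
```

>>> jog_arm(slide=[[0, 0, -0.02], [0, 0, -0.06], [0, 0, -0.1], [0, 0, -0.13], [0.03, -0.029, -0.13], [0.06, -0.058, -0.13], [0.09, -0.087, -0.13], [0.12, -0.116, -0.13], [0.15, -0.139, -0.13], [0.19, -0.144, -0.13], [0.23, -0.148, -0.13], [0.27, -0.152, -0.13], [0.31, -0.156, -0.13], [0.35, -0.16, -0.13], [0.39, -0.165, -0.13], [0.425, -0.169, -0.13], [0.4485, -0.1713, -0.13], [0.4485, -0.1713, -0.13], [0.4485, -0.1713, -0.13]], twist=[0, 0, 0, 0, 0, 0, 0, 0, 0, 0, 0, 0, 0, 0, 0, 0, 0, 0, 0])

```text
clock: 19.4
position: [0.6383, 0.2151, 0.1873]
tcp_rot: [0.945, 0.327, -0.001, -0.0]
wrist_force: [0.4, -1.1, -4.7]
opening: 0.464
grip_force: 72.2
```

>>> jog_arm(slide=[[0, 0, 0.03], [0, 0, 0.055], [0, 0, 0.06], [0, 0, 0.06], [0, 0, 0.06]], twist=[0, 0, 0, 0, 0])

```text
clock: 19.9
position: [0.6392, 0.215, 0.1303]
tcp_rot: [0.945, 0.327, 0.001, 0.0]
wrist_force: [0.5, 0.2, -4.2]
opening: 0.467
grip_force: 72.2
```

Run:
```python
from h import *
look('w8',(220,150,410,370),[(.6389,.2148,.033)],f=2.7,al=1.8)
```

```text
19.9 [0.6392 0.215  0.1303] 0.46739603128286544
[312.94613369 205.92958208]
```

View pics/w8c.png

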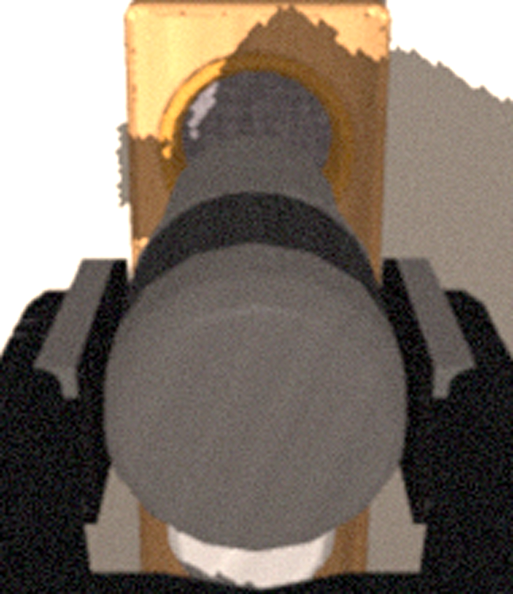

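>>> jog_arm(slide=[[0, 0.0008, 0.01], [0, 0.0008, 0.02], [0, 0.0008, 0.03], [0, 0.0008, 0.036], [0, 0.0008, 0.04], [0, 0.0008, 0.043], [0, 0.0008, 0.043]], twist=[0, 0, 0, 0, 0, 0, 0])

```text
clock: 20.65
position: [0.6392, 0.2145, 0.0851]
tcp_rot: [0.945, 0.327, -0.0, 0.0]
wrist_force: [-0.2, 0.8, -4.7]
opening: 0.464
grip_force: 72.2
```

>>> jog_arm(slide=[[0, 0, 0.003], [0, 0, 0.006], [0, 0, 0.0075], [0, 0, 0.008], [0, 0, 0.008]], twist=[0, 0, 0, 0, 0])

```text
clock: 21.15
position: [0.6393, 0.2145, 0.0775]
tcp_rot: [0.945, 0.327, 0.0, 0.0]
wrist_force: [1.0, 0.0, -5.1]
opening: 0.464
grip_force: 72.3
```

>>> jog_arm(slide=[[0, 0, 0], [0, 0, 0], [0, 0, 0], [0, 0, 0], [0, 0, 0], [0, 0, 0], [0, 0, -0.01], [0, 0, -0.05], [0, 0, -0.09], [0, 0, -0.11], [-0.045, 0.001, -0.11], [-0.09, 0.002, -0.11], [-0.135, 0.003, -0.11], [-0.18, 0.004, -0.11], [-0.225, 0.005, -0.11], [-0.27, 0.006, -0.11], [-0.31, 0.007, -0.11], [-0.336, 0.008, -0.11]], twist=[0, 0, 0, 0, 0, 0, 0, 0, 0, 0, 0, 0, 0, 0, 0, 0, 0, 0], gripper=-1)

```text
clock: 22.95
position: [0.3784, -0.0006, 0.1882]
tcp_rot: [0.945, 0.327, 0.001, 0.0]
wrist_force: [-0.1, 0.4, 0.2]
opening: 1.003
grip_force: 0.0
```

>>> jog_arm(slide=[[-0.03, 0.032, 0], [-0.06, 0.064, 0], [-0.09, 0.096, 0], [-0.12, 0.128, 0], [-0.15, 0.16, 0], [-0.17, 0.184, 0], [-0.195, 0.215, 0], [-0.22, 0.247, 0], [-0.244, 0.278, 0], [-0.22, 0.297, 0.01], [-0.195, 0.316, 0.03], [-0.189, 0.322, 0.046], [-0.189, 0.322, 0.046], [-0.189, 0.322, 0.046], [-0.189, 0.322, 0.046]], twist=[0, 0, 0, 0, 0, 0, 0, 0, 0, 0, 0, 0, 0, 0, 0])

```text
clock: 24.45
position: [0.4305, -0.3699, 0.143]
tcp_rot: [0.945, 0.327, 0.0, 0.001]
wrist_force: [-0.3, -0.0, 0.5]
opening: 1.001
grip_force: 0.0
```

Run:
```python
from h import *
T=np.array(get_obs()['position'])
look('w9',(190,100,440,300),[(T[0],T[1],.084)])
```

```text
24.45 [ 0.4305 -0.3699  0.143 ] 1.0008620594696076
[312.85809569 224.03892785]
```

View pics/w9c.png

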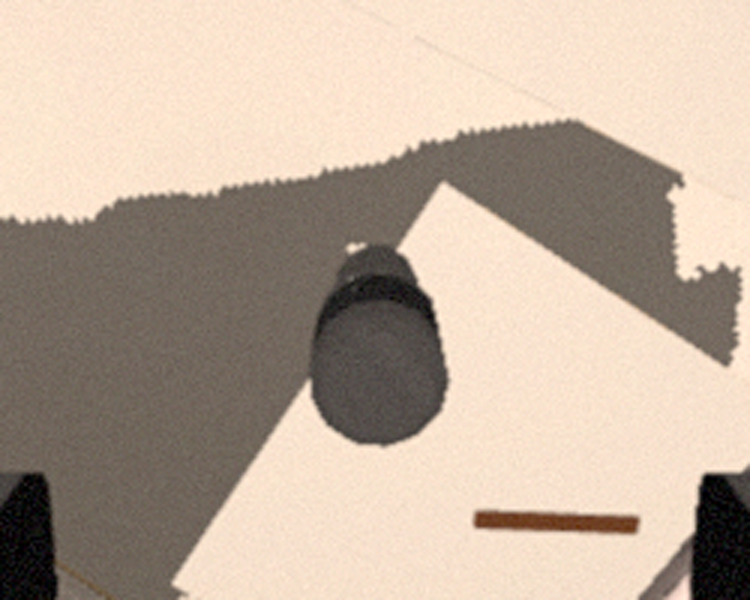

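>>> jog_arm(slide=[[-0.001, 0.0015, 0.02], [-0.001, 0.0015, 0.04], [-0.001, 0.0015, 0.06], [-0.001, 0.0015, 0.075], [-0.001, 0.0015, 0.083], [-0.001, 0.0015, 0.083], [-0.001, 0.0015, 0.083]], twist=[0, 0, 0, 0, 0, 0, 0])

```text
clock: 25.2
position: [0.4311, -0.3716, 0.0593]
tcp_rot: [0.945, 0.327, 0.0, 0.0]
wrist_force: [0.4, 0.3, 0.0]
opening: 1.003
grip_force: 0.0
```

>>> jog_arm(slide=[[0, 0, 0], [0, 0, 0], [0, 0, 0], [0, 0, 0], [0, 0, 0], [0, 0, 0], [0, 0, 0], [0, 0, 0], [0, 0, 0], [0, 0, 0]], twist=[0, 0, 0, 0, 0, 0, 0, 0, 0, 0], gripper=1, squeeze=55)

```text
clock: 26.2
position: [0.4309, -0.3713, 0.0588]
tcp_rot: [0.945, 0.327, 0.0, 0.0]
wrist_force: [-1.8, 1.9, 6.4]
opening: 0.304
grip_force: 54.2
```

>>> jog_arm(slide=[[0, 0, -0.02], [0, 0, -0.06], [0, 0, -0.1], [0, 0, -0.14], [-0.028, -0.022, -0.14], [-0.055, -0.045, -0.14], [-0.03, -0.076, -0.14], [-0.005, -0.108, -0.14], [0.019, -0.139, -0.14], [0.048, -0.17, -0.14], [0.076, -0.2, -0.14], [0.105, -0.231, -0.14], [0.133, -0.262, -0.14], [0.162, -0.293, -0.14], [0.19, -0.323, -0.14], [0.225, -0.324, -0.14], [0.265, -0.326, -0.14], [0.305, -0.328, -0.14], [0.345, -0.33, -0.14], [0.38, -0.331, -0.14]], twist=[0, 0, 0, 0, 0, 0, 0, 0, 0, 0, 0, 0, 0, 0, 0, 0, 0, 0, 0, 0])

```text
clock: 28.2
position: [0.5258, 0.1253, 0.198]
tcp_rot: [0.945, 0.327, -0.0, -0.0]
wrist_force: [-0.4, -0.9, -1.0]
opening: 0.305
grip_force: 54.8
```

>>> jog_arm(slide=[[0.034, -0.001, 0], [0.034, -0.001, 0], [0.034, -0.001, 0], [0.034, -0.001, 0]], twist=[0, 0, 0, 0])

```text
clock: 28.6
position: [0.5503, 0.1451, 0.1983]
tcp_rot: [0.945, 0.327, -0.0, 0.0]
wrist_force: [-0.3, 0.4, -1.3]
opening: 0.305
grip_force: 54.8
```

Run:
```python
from h import *
look('w10',(200,120,430,345),[(.551,.1458,.033)],f=2.6,al=1.6)
```

```text
28.6 [0.5503 0.1451 0.1983] 0.30548215306106424
[313.17006495 181.64245924]
```

View pics/w10c.png

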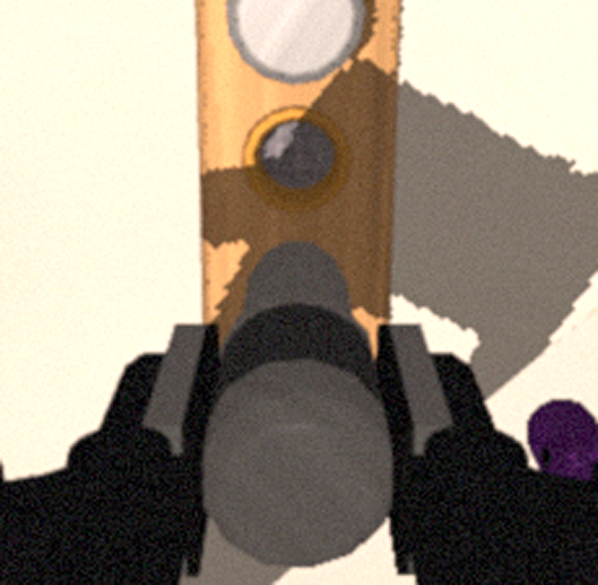

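>>> jog_arm(slide=[[0.002, -0.0004, 0.02], [0.002, -0.0004, 0.05], [0.002, -0.0004, 0.075], [0.002, -0.0004, 0.085], [0.002, -0.0004, 0.095], [0.002, -0.0004, 0.102], [0.002, -0.0004, 0.108], [0.002, -0.0004, 0.112], [0.002, -0.0004, 0.112]], twist=[0, 0, 0, 0, 0, 0, 0, 0, 0])

```text
clock: 29.55
position: [0.5522, 0.1472, 0.0863]
tcp_rot: [0.945, 0.327, -0.0, -0.0]
wrist_force: [0.1, -0.9, -2.5]
opening: 0.306
grip_force: 54.7
```

>>> jog_arm(slide=[[0, 0, 0.004], [0, 0, 0.007], [0, 0, 0.0085], [0, 0, 0.009], [0, 0, 0.009]], twist=[0, 0, 0, 0, 0])

```text
clock: 30.05
position: [0.5523, 0.1472, 0.0775]
tcp_rot: [0.945, 0.327, -0.0, 0.0]
wrist_force: [0.2, -0.5, -0.9]
opening: 0.305
grip_force: 54.7
```

>>> jog_arm(slide=[[0, 0, 0], [0, 0, 0], [0, 0, 0], [0, 0, 0], [0, 0, 0], [0, 0, 0], [0, 0, -0.01], [0, 0, -0.05], [0, 0, -0.09], [0, 0, -0.13], [-0.04, 0, -0.16], [-0.08, 0, -0.16], [-0.12, 0, -0.16], [-0.16, 0, -0.16], [-0.16, 0, -0.16], [-0.16, 0, -0.16]], twist=[0, 0, 0, 0, 0, 0, 0, 0, 0, 0, 0, 0, 0, 0, 0, 0], gripper=-1)

```text
clock: 31.65
position: [0.4266, 0.048, 0.2386]
tcp_rot: [0.945, 0.327, 0.001, 0.0]
wrist_force: [0.4, -0.3, 0.1]
opening: 1.001
grip_force: 0.0
```

Run:
```python
from h import *
look('w11',(150,0,450,200),f=1.8,al=1.3)
s=viewer.read_camera('scene')[125:195,285:350];c=cv2.imread('pics/w11c.png')
s=cv2.resize(s,(334,360));cv2.imwrite('pics/end.png',np.hstack([c[:,:440],s]))
```

```text
31.65 [0.4266 0.048  0.2386] 1.0013076390180389
```

View pics/end.png

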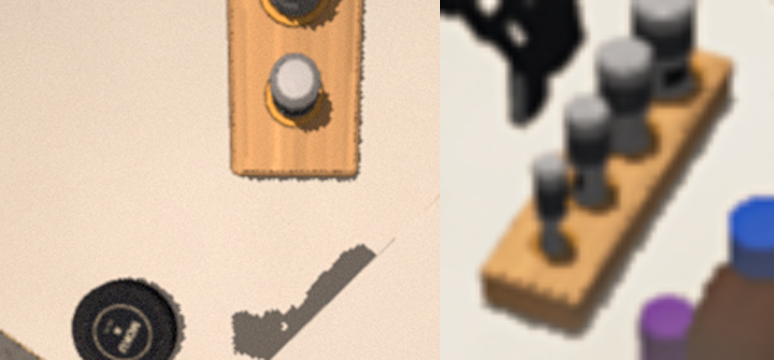

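The scene crop shows all four punches upright in the block in order, with the gripper clear.

```bash
python3 -c "
from station import job_done;print(job_done())"
```

```text
the job is handed in; nothing more can be done
None
```

I put all four punches in their own bores, thinnest to thickest, and the final picture shows them upright with the gripper clear. I handed the job in at about 32 s; the hand-in gave no verdict back.

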